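Blow tubes dry: needle head down, gas lever to full flow

ROBOT

A 7-joint arm with a two-finger parallel gripper is mounted at the origin on the work surface. World frame = base frame: x ahead of the robot, y to its left, z up, the work surface at z = 0. Lengths are in m, angles in rad, forces in N, time in s.
With the tool pointing down it reaches from about 0.35 to 0.9 m from the base axis. Payload 8.1 kg.
Tool frame: the origin (TCP) lies where the fingers leave the gripper's body, on its centre line; the fingertips stand 66 mm ahead of it and the grasp point (between the pads) lies 47 mm ahead of it (arm.tip_reach is the distance from the TCP to the fingertips, in m); z points along the fingers, y is the direction in which the jaws open and shut (so a half turn about z gives the same grasp; the last joint's range is limited). The gripper opens to 92 mm and grips with 3 to 60 N. Pads are 19 mm wide; open, the fingers measure 130 mm over their backs; the gripper's body (75 mm by 190 mm) begins 47 mm behind the grasp point.
Start: joints at [-1.369, 0.434, 0.025, 1.573, -0.012, 1.134, -0.075], TCP at [0.188, 0.596, 0.292] pointing down, gripper open.
Joint ranges: [-2.62, 2.62], [-0.44, 2.09], [-1.27, 1.32], [0.08, 2.57], [-1.32, 4.46], [0.12, 2], [-2.74, 2.74]. Speed limits (rad/s): [2.22, 2.22, 3.01, 3.01, 3.14, 3.14, 3.14].

INTERFACE

Orientations are given as a rotation vector (axis times angle).
In Python, from cell import arm gives the robot as it stands.
- The arm moves only by the tool carry_out, never from a script. Its argument "plan" is a list of rows, each a list of 5 numbers: the shift along the world's x, y, z in cm, then the turn about the world's z in rad, then the finger opening in cm, from 0 to 9.18. In form: [[tx, ty, tz, spin, fingers], ...]. A call has 1 to 20 rows; each row is the pose to reach, as a shift and turn from the pose measured when the call began; what a row does not reach only later rows make up. A row lasts 1/10 s, in which the tool goes at most 50 mm and 8.59 degrees, less where a joint would pass 70% of its speed; a pose out of reach is approached as far as the arm can. A call with a gripper value outside its range is refused whole. The fingers move at their own pace and stop on an object; "squeeze" is the grip in N (left out, the last holds). Time passes only in rows, so rows that repeat a pose let the fingers close. It gives the time, the measured TCP pose, the force and the opening at its end, in the units of the state.
- arm.observe(): the state, without advancing time (a new reading comes with each control period).
- arm.get_image(name): name is "scene" or "top" or "wrist"; returns (picture, depth): 384x512x3 uint8, red, green, blue; 384x512 float32, m along the optical axis (not along the pixel's ray), 0 where there is no reading.
- arm.get_calibration(name): a dict with "intrinsics" (3x3 intrinsics, pixels), "D" ([k1, k2, p1, p2, k3] as OpenCV has them; the pictures are not rectified), "rvec" (rotation vector, rad) and "tvec" (3), from world to camera coordinates, as OpenCV has them; the wrist camera has in their place "tool_from_camera" (4x4, takes a point from camera to tool coordinates, whose origin is the TCP and whose axes are the flange's). Camera axes: x right, y down, z forward; pixel columns grow to the right and rows downward; lengths in m; the calibration is good to about 2 mm. A picture is of the moment at which its call begins: read the wrist's pose just before it. get_calibration takes no time and is no camera call.
- arm.sign_off(): hands the job in, once; it reports no verdict.
The state is a dict: "clock": time; "joints": joint angles; "dq": joint speeds; "joint_efforts": joint torques, N m; "position": TCP position; "ee_rot": TCP orientation; "force": force on the tool from outside, world axes, zero at the start; "ft_torque": the same for the moment, N m; "width": opening from 0.0 (shut) to 1.0 (fully open).
Only numpy, scipy, OpenCV 4.12 (cv2) and the standard library are available. Lean on these libraries where they do the work, as an engineer would, in place of code of your own. Each camera call takes 0.05 s, during which the arm holds its last target. There are 200 camera calls.

TASK

Start blowing the rinsed tubes dry. First press the raised needle head down its column with the fingertips until it rests on its stop collar, and only then push the gas lever away from its closed end, past the trickle detent, all the way to its second stop (full flow); leave both there. Use only pushes: pick nothing up, and leave the vial, the bottle and the beaker standing where they are.

Things in the scene. Friction and masses are not known exactly. Their poses are not given: they have to be found in the camera images.
- drier: Tube drier: blue box fixed on the bench, cream sloping panel on its front. Origin: centre of its underside; x from front panel to back, y to its left seen from the front, z up; turned up to 0.3 rad. 240 mm (x) by 360 mm (y), panel foot 150 mm in front of the origin, flat deck 85 mm up. Right half: block with 12 open glass tubes (rims 125 mm up) under the needle head. Left half: gas lever in its gate plate.
- head_top (a point): Middle of the flat top of the needle head: an aluminium block 80 mm (drier x) by 120 mm (drier y), 25 mm high, with 12 needles hanging below, at drier x = 0, y = -90 mm. This top is 240 mm above the bench when fully up, 190 mm when resting on the stop collar. Its column (18 mm thick, top 270 mm up) stands 85 mm behind this point (drier +x). Press straight down here.
- needle_head (a joint): How far the needle head has slid down, in m: 0 fully up, 0.050 resting on its stop collar. It starts at 0 to 0.012. It is counterbalanced and stays where it is left; sliding it takes about 6 to 8 N.
- lever_grip (a point): Middle of the gas lever's grip: black round bar, 16 mm thick, 40 mm long along drier y, on a flat steel arm 14 mm wide rising from a slot. Lies 130 mm from the lever's axis (point lever_axis): at drier x = -38 mm when closed (164 mm above the bench), 0 at the first detent (170 mm), +38 mm at full flow (164 mm). Push it towards drier +x, on the bar's side that faces the front panel.
- lever_axis (a point): Pivot of the gas lever, inside the housing under the slot of the steel gate plate (90 mm along x, 62 mm along y), at drier x = 0, y = +100 mm, 40 mm above the bench. The lever turns about drier y here.
- gas_lever (a joint): Angle of the gas lever in rad: 0 closed (leaning to the front), 0.3 first detent (trickle, upright), 0.6 second stop (full flow, leaning to the back). It snaps into the nearest of these three places (the crests between them lie at 0.15 and 0.45) and stays there; leaving one takes 6 to 12 N at the grip. Hard stops at 0 and 0.6.
- vial: Capped glass vial, 24 mm thick, 46 mm high, loose, standing on the drier's deck to the left of the lever (at drier y = about +155 mm, 85 mm above the bench). Origin: centre of its underside. Leave it alone.
- bottle: Amber glass bottle with black cap, 60 mm thick, 125 mm high, loose on the bench to the left of the drier. Origin: centre of its underside. Leave it alone.
- beaker: Empty glass beaker, 70 mm wide, 90 mm high, loose on the bench to the left of the drier. Origin: centre of its underside. Leave it alone.
- rack: White tube rack, 100 x 170 mm, with capped tubes up to 107 mm above the bench, fixed on the bench to the right of the drier. Origin: centre of its underside. Not part of the work.

How it is judged:
On the way, in this order (a step that is already met when the one before it is completed fails the run):
1. the needle head has been pressed down to its stop collar (value of joint needle_head above 0.045 m and value of joint gas_lever below 0.1 rad), for 0.2 s.
2. the gas lever has been pushed past the trickle detent to its second stop, the head still down (value of joint needle_head above 0.045 m and value of joint gas_lever above 0.55 rad), for 0.2 s.
At the end, for the whole second after the job is handed in: The needle head rests on its stop collar (slid down at least 45 of its 50 mm), and the gas lever stands still at its second stop (at least 0.55 of 0.6 rad) (all of step 2 and velocity of joint gas_lever between -0.1 and 0.1 rad/s); the robot touches nothing.
It fails at once if the gas lever was moved out of closed while the needle head was still up (value of joint gas_lever above 0.2 rad and value of joint needle_head below 0.04 m).
It fails at once if the vial was lifted, carried or shoved by more than 20 mm, or tipped (distance of vial from where it was at the start of the episode above 0.02 m or angle between vial's own z axis and vertical above 0.35 rad).
It fails at once if the bottle was lifted, carried or shoved by more than 20 mm, or tipped (distance of bottle from where it was at the start of the episode above 0.02 m or angle between bottle's own z axis and vertical above 0.35 rad).
It fails at once if the beaker was lifted, carried or shoved by more than 20 mm, or tipped (distance of beaker from where it was at the start of the episode above 0.02 m or angle between beaker's own z axis and vertical above 0.35 rad).
It also fails if it takes over 40 s, if anything falls off the work surface, if the arm or the gripper's body presses on something with over 40 N, if the wrist force passes 120 N, or if a joint passes its speed limit or range.

## Working session

There is one attempt and no reset: what is moved stays moved. The work goes in short steps, Python scripts to look and compute and a tool call to move; the robot and the scene stay as the last step left them, time stands still between calls to the robot, and variables do not carry over. Pictures are saved under pics/ and viewed, about 8 in all and at most 12, crops included, and the job is handed in when it is done.

Besides the shell and the picture viewer there is one more tool, called as a command line: name --pt "numbers of a row" for each row, then --argument value for the rest. carry_out: Moves the arm, as the interface text tells. Its arguments: {"type":"object","properties":{"plan":{"type":"array"},"squeeze":{"type":"number"}},"required":["plan"]}

```bash
mkdir -p pics; cat > h.py <<'E'
import numpy as np, cv2
from cell import arm
def grab(name):
    im,d=arm.get_image(name); np.savez(f'pics/{name}.npz',im=im,d=d); cv2.imwrite(f'pics/{name}.png',im[:,:,::-1]); return im,d
def cloud(name):
    z=np.load(f'pics/{name}.npz'); im,d=z['im'],z['d']; c=arm.get_calibration(name)
    v,u=np.mgrid[:384,:512]; p=np.stack([u,v],-1).reshape(-1,1,2).astype(float)
    n=cv2.undistortPoints(p,c['intrinsics'],np.array(c['D'],float)).reshape(384,512,2)
    P=np.dstack([n*d[...,None],d]); R=cv2.Rodrigues(np.array(c['rvec'],float))[0]
    W=(P-np.array(c['tvec']).ravel())@R; W[d==0]=np.nan
    return im,W
E
python3 - <<'E'
from h import *
print(arm.observe())
a=grab('scene')[0];b=grab('top')[0]
E
```

```text
{'clock': 0.0, 'joints': array([-1.36864732,  0.4351925 ,  0.02496872,  1.5741198 , -0.01162637,
        1.1340271 , -0.07511759]), 'dq': array([ 0.00093462,  0.0006729 ,  0.00220524, -0.00038189, -0.00042223,
        0.00107287, -0.00099866]), 'joint_efforts': array([ 3.66086817e-05, -6.67846227e+01,  9.84453522e-01, -3.14441299e+01,
       -6.07317151e-02,  4.32168797e-02,  1.88557487e-04]), 'position': array([0.18744266, 0.59577835, 0.29145501]), 'ee_rot': array([-4.76976634e-01, -3.10504511e+00,  2.50800553e-03]), 'force': array([-0.57268196,  0.02175136,  0.49376862]), 'ft_torque': array([ 0.03508344,  0.05014903, -0.05148842]), 'width': 0.9976344931236169}
```

View pics/top.png

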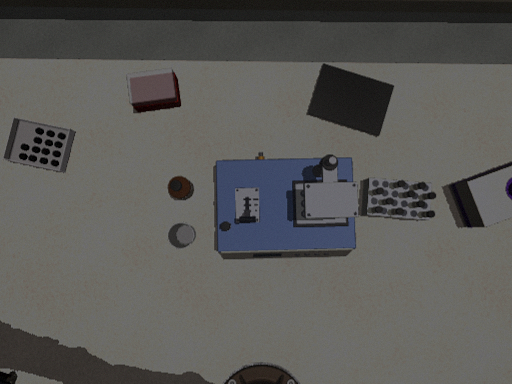

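View pics/scene.png

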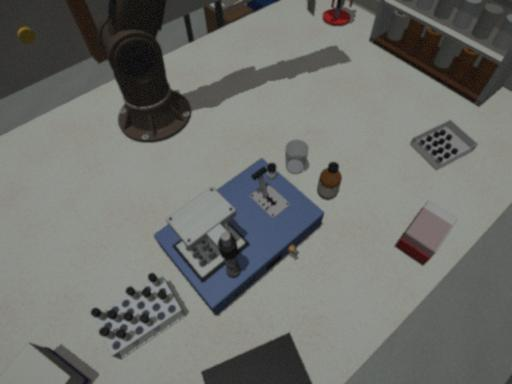

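The top view shows the drier at about (285,205), with the head plate at (331,200), the column at (330,160), the lever grip at (247,219), the vial at (225,226), the bottle at (180,188), the beaker at (183,235) and the rack at (400,200). The scene view agrees: the head is up and the lever leans to the front.

```bash
python3 - <<'E'
from h import *
for n in ['top','scene']:
    im,W=cloud(n); Z=W[...,2]; 
    box=(W[...,0]>.2)&(W[...,0]<.8)&(abs(W[...,1])<.4)
    hsv=cv2.cvtColor(im,cv2.COLOR_RGB2HSV)
    blue=box&(hsv[...,0]>100)&(hsv[...,0]<130)&(hsv[...,1]>90)&(abs(Z-.085)<.012)
    r=cv2.minAreaRect(W[blue][:,:2].astype(np.float32)*1000)
    print(n,'deck',r,np.median(Z[blue]))
    hd=box&(Z>.18)&(Z<.26)&(hsv[...,2]>80)
    r=cv2.minAreaRect(W[hd][:,:2].astype(np.float32)*1000)
    print('head',hd.sum(),r,np.nanmedian(W[hd],0),np.percentile(Z[hd],[5,95]))
    # tall dark things left half of the deck
    t=box&(Z>.10)&(hsv[...,2]<70)&(W[...,1]>-.02)&(W[...,1]<.2)
    k,l,s,c=cv2.connectedComponentsWithStats(t.astype(np.uint8))
    for i in range(1,k):
        m=l==i
        if s[i,4]>8: print('dark',c[i],s[i,4],W[m].mean(0).round(4),W[m].min(0).round(3),W[m].max(0).round(3))
im=cv2.imread('pics/top.png'); im=im[140:270,160:370]
cv2.imwrite('pics/c.png',cv2.resize(cv2.convertScaleAbs(im,alpha=1.6),None,fx=3.7,fy=3.7,interpolation=cv2.INTER_CUBIC))
E
```

```text
top deck ((558.17626953125, -57.50877380371094), (237.0342559814453, 358.7218322753906), 2.0685603618621826) 0.08508963966869734
head 1977 ((592.00830078125, -147.5242462158203), (142.47125244140625, 118.57140350341797), 0.5040473341941833) [ 0.56369772 -0.14739772  0.23938564] [0.23501235 0.24206973]
dark [246.72058824 217.36764706] 136 [0.5199 0.0417 0.1598] [0.508 0.022 0.102] [0.539 0.06  0.176]
dark [225.  225.5] 70 [0.4997 0.0957 0.1302] [0.488 0.086 0.101] [0.511 0.106 0.135]
scene deck ((560.2500610351562, -60.051849365234375), (236.87171936035156, 354.79547119140625), 1.5078535079956055) 0.0850888417538947
head 2273 ((589.3216552734375, -147.99327087402344), (137.1484375, 118.78517150878906), 1.472872257232666) [ 0.56808695 -0.1516245   0.23963686] [0.23469399 0.24158651]
dark [263.82702703 171.44864865] 185 [0.5137 0.0594 0.152 ] [0.492 0.019 0.114] [0.526 0.104 0.173]
dark [261.9 189.1] 10 [0.5336 0.0352 0.1186] [0.532 0.033 0.113] [0.535 0.039 0.126]
```

View pics/c.png

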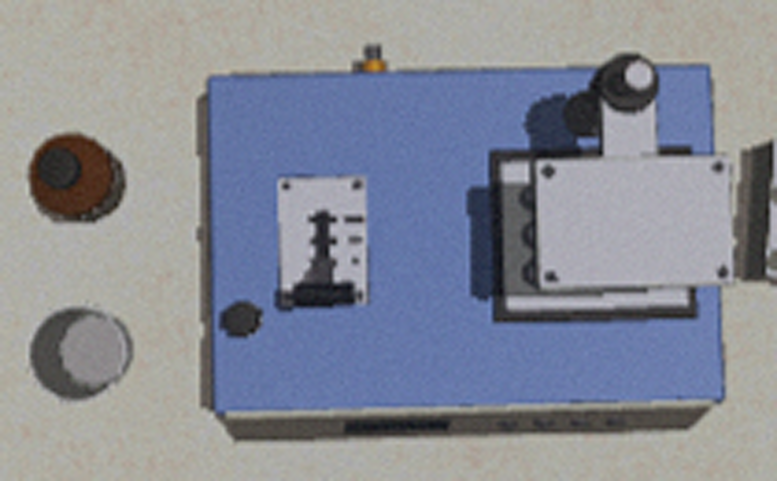

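carry_out --pt "0 0 3 0 0" --pt "0 -1 6 0 0" --pt "1 -4 8 0.02 0" --pt "3 -8 9 0.04 0" --pt "5 -12 9 0.06 0" --pt "7 -16 9 0.08 0" --pt "9 -20 9 0.1 0" --pt "11 -24 9 0.12 0" --pt "13 -28 9 0.14 0" --pt "15 -32 9 0.16 0" --pt "17 -36 9 0.18 0" --pt "19 -40 9 0.2 0" --pt "21 -44 9 0.22 0" --pt "23 -48 9 0.24 0" --pt "25 -52 9 0.26 0" --pt "27 -56 9 0.28 0" --pt "29 -60 9 0.3 0" --pt "32 -64 9 0.32 0" --pt "34 -68 9 0.33 0" --pt "36 -71 9 0.33 0" --squeeze 20

```text
clock: 2.1
position: [0.5478, -0.117, 0.3813]
ee_rot: [0.037, -3.141, 0.003]
force: [2.0, 0.1, 0.8]
width: 0.007
```

carry_out --pt "0.7 -1.5 0 0 0" --pt "1.4 -3.1 -1 0 0" --pt "1.4 -3.1 -3 0 0" --pt "1.4 -3.1 -5 0 0" --pt "1.4 -3.1 -6 0 0" --pt "1.4 -3.1 -7 0 0" --pt "1.4 -3.1 -7.5 0 0" --pt "1.4 -3.1 -8 0 0" --pt "1.4 -3.1 -8.5 0 0" --pt "1.4 -3.1 -9 0 0" --pt "1.4 -3.1 -9.5 0 0" --pt "1.4 -3.1 -10 0 0" --pt "1.4 -3.1 -10.5 0 0" --pt "1.4 -3.1 -11 0 0" --pt "1.4 -3.1 -11.5 0 0" --pt "1.4 -3.1 -12 0 0" --pt "1.4 -3.1 -12.2 0 0" --pt "1.4 -3.1 -12.4 0 0" --pt "1.4 -3.1 -12.4 0 0"

```text
clock: 4.0
position: [0.5619, -0.1479, 0.2579]
ee_rot: [-0.038, 3.141, -0.003]
force: [0.5, -0.2, 0.2]
width: 0.004
```

carry_out --pt "0 0 -0.2 0 0" --pt "0 0 -0.4 0 0" --pt "0 0 -0.5 0 0" --pt "0 0 -0.5 0 0"

```text
clock: 4.4
position: [0.562, -0.1481, 0.2556]
ee_rot: [-0.038, 3.139, -0.001]
force: [-11.0, 4.0, 28.1]
width: 0.006
```

carry_out --pt "0 0 0.5 0 0" --pt "0 0 2 0 0" --pt "0 0 5 0 0" --pt "-1 1 8 0 0" --pt "-3 4 8 0 0" --pt "-5 8 8 0 0" --pt "-7 12 8 0 0" --pt "-8.7 16 8 0 0" --pt "-8.7 18.9 8 0 0" --pt "-8.7 18.9 8 0 0" --pt "-8.7 18.9 8 0 0"

```text
clock: 5.5
position: [0.4753, 0.0413, 0.3359]
ee_rot: [-0.04, 3.138, -0.001]
force: [0.2, 0.5, 0.3]
width: -0.001
```

```bash
python3 - <<'E'
from h import *
a=grab('scene')[0];o=arm.observe();print(o['position'],o['force'])
im,W=cloud('scene'); Z=W[...,2]
b=(W[...,0]>.5)&(W[...,0]<.63)&(W[...,1]>-.21)&(W[...,1]<-.1)&(Z>.17)&(Z<.25)
print('head z',np.median(Z[b]))
cv2.imwrite('pics/d.png',cv2.resize(cv2.convertScaleAbs(a[130:310,140:380,::-1],alpha=1.6),None,fx=3.2,fy=3.2))
E
```

```text
[0.47537074 0.04028952 0.33585914] [ 0.47748553  0.48961748 -1.0924949 ]
head z 0.1900169235381888
```

View pics/d.png

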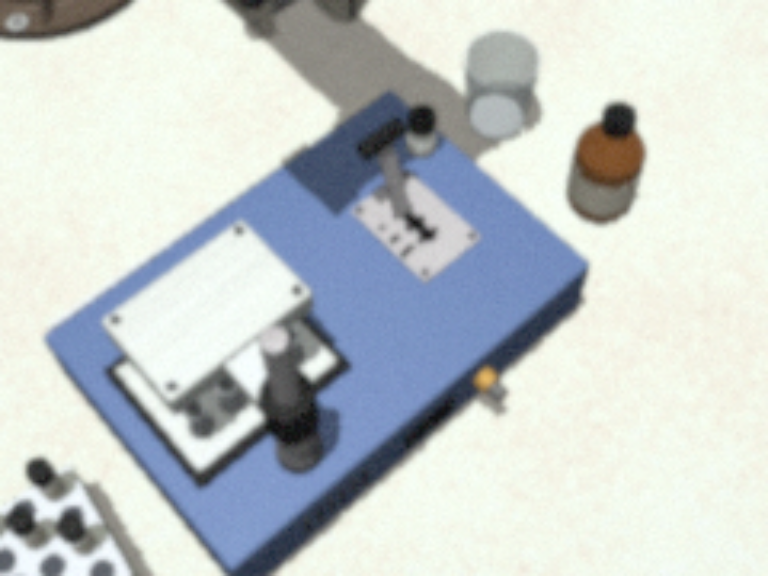

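The head rests at z = 0.190. The picture shows the lever grip still closed at crop (380,138), with the vial, beaker and bottle standing where they were.

carry_out --pt "0 0 -4 0 0" --pt "0 0 -8 0 0" --pt "0 0 -11 0 0" --pt "0 0 -12.2 0 0" --pt "0.8 0 -12.2 0 0" --pt "1.6 0 -12.2 0 0" --pt "2.4 0.1 -12.2 0 0" --pt "3.2 0.1 -12.2 0 0" --pt "4 0.1 -12.2 0 0" --pt "4.8 0.1 -12.2 0 0" --pt "5.6 0.2 -12.2 0 0" --pt "6.4 0.2 -12.2 0 0" --pt "7.2 0.2 -12.2 0 0" --pt "8 0.2 -12.2 0 0" --pt "8.6 0.3 -12.2 0 0" --pt "9.2 0.3 -12.2 0 0" --pt "9.7 0.3 -12.2 0 0" --pt "10.1 0.3 -12.2 0 0" --pt "10.1 0.3 -12.2 0 0"

```text
clock: 7.45
position: [0.5743, 0.0432, 0.2134]
ee_rot: [0.037, -3.139, 0.001]
force: [-10.5, 0.1, 7.1]
width: 0.006
```

carry_out --pt "0.3 0 0 0 0" --pt "0.5 0 0 0 0" --pt "0.5 0 0 0 0"

```text
clock: 7.75
position: [0.5752, 0.0431, 0.2129]
ee_rot: [0.037, -3.129, -0.0]
force: [-20.6, 0.2, 14.1]
width: 0.004
```

carry_out --pt "-1 0 0 0 0" --pt "-3 0 0 0 0" --pt "-5 0 1 0 0" --pt "-7 0 4 0 0" --pt "-9 0 8 0 0" --pt "-12 0 12 0 0" --pt "-15 0 14 0 0" --pt "-15 0 14 0 0" --pt "-15 0 14 0 0"

```text
clock: 8.65
position: [0.4253, 0.0433, 0.3536]
ee_rot: [0.038, -3.131, -0.003]
force: [0.9, -0.3, 0.7]
width: 0.006
```

```bash
python3 - <<'E'
from h import *
a=grab('scene')[0];o=arm.observe();print(o['position'],o['force'],o['clock'])
im,W=cloud('scene'); Z=W[...,2]
b=(W[...,0]>.5)&(W[...,0]<.63)&(W[...,1]>-.21)&(W[...,1]<-.1)&(Z>.17)&(Z<.25)
print('head z',np.median(Z[b]))
hsv=cv2.cvtColor(im,cv2.COLOR_RGB2HSV)
g=(W[...,0]>.48)&(W[...,0]<.65)&(W[...,1]>0.0)&(W[...,1]<.08)&(Z>.15)&(Z<.19)&(hsv[...,2]<70)
print('grip',g.sum(),np.median(W[g],0))
cv2.imwrite('pics/e.png',cv2.resize(cv2.convertScaleAbs(a[130:310,140:380,::-1],alpha=1.6),None,fx=3.2,fy=3.2))
E
```

```text
[0.42552747 0.04326521 0.35288476] [ 0.31283625  1.6934458  -0.36987503] 8.7
head z 0.18999413875826135
grip 99 [0.59628476 0.03983356 0.1704437 ]
```

View pics/e.png

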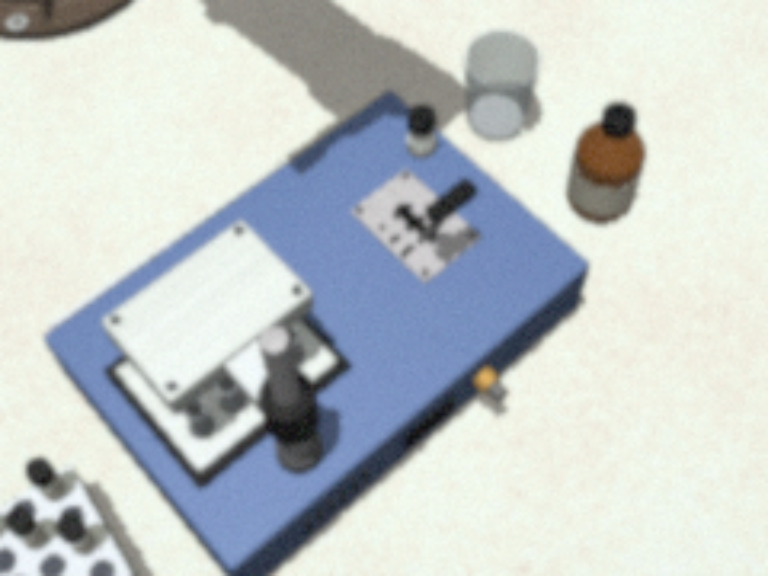

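The picture shows the lever leaning back with its grip at crop (452,200), which measures x = 0.596 against 0.594 expected at full flow. The head is down at z = 0.190, and the vial, bottle and beaker have not moved.

```bash
python3 -c "
from cell import arm; print(arm.sign_off())"
```

```text
the job is handed in; nothing more can be done
None
```

I pressed the needle head down to its stop collar, then pushed the gas lever past the trickle detent to full flow. The job was handed in just after 8.7 s on the robot's clock; the sign-off reports no verdict.

- **Needle head:** after the press, and again at the end, the depth image put its top 190 mm above the bench, which is the collar height.
- **Gas lever:** it was still closed when I checked after the head was down. At the end its grip measured x = 0.596 m, against about 0.594 m expected at full flow. Contact force rose to about 21 N in x as I pressed it against the stop.
- **Vial, bottle and beaker:** they look the same in the pictures taken before and after the lever push. I compared these by eye and did not measure them.
- **Robot:** the gripper is clear of everything, with wrist forces under 2 N.

No check failed or disagreed.

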